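Shim a glass-plate pack snug in its holding frame

TASK

The glass-plate pack has play in its aluminium holding frame: fill the gap between the pack and the frame's plain side wall with the grey spacer plates (two thick, one thin), adding them one at a time through the open end until it is snug, as full as these plates can make it; it takes two or all three. Each plate must stand upright on the bench, pushed fully home against the end stop. Do not knock over or shove away the vials, flask, beaker and tape roll.

Things in the scene. Friction and masses are not known exactly. Their poses are not given: they have to be found in the camera images.
- frame: Fixed aluminium frame on the bench, without a floor. Origin on the bench at the middle of its inside; +x points from the open end inwards, +y to the plain side wall. Inside 94 x 94 mm: open end at x = -47 mm, end stop's face at x = +47, plain side wall's inner face at y = +47, the other wall's at y = -47. Walls 12 mm thick, 62 mm high, end stop 52 mm high.
- mouth (a point): Middle of the frame's open end, on the bench (frame x = -47 mm, y = 0). Cross bars 15 mm wide (frame x -47 to -32 and +32 to +47 mm), 56 to 64 mm above the bench, close the frame above: plates can enter only here, sliding along the frame's +x under the bars. A plate fully home touches the end stop; its centre is at frame x = -3 mm and its tail stands 6 mm out of the open end.
- pack: Pack of three upright clear plates and the jaw behind it, locked in the frame, axes as the frame's. Origin on the bench, mid-length on the face looking to the plain side wall. 90 mm long, 50 high, 30 thick (towards -y); two screws with black nuts stand 12 to 37 mm out of the other wall. Gap to fill = 47 mm minus this origin's y in the frame: 33 to 58 mm. The space on the screws' side is not it.
- thick_1: Loose grey plastic spacer plate standing on a long edge: 100 mm long (along its x), 20 mm thick (along its y), 50 mm high, upright corners rounded to 4 mm radius, a black dot of 14 mm on each broad face, 120 g give or take a third. Origin at the centre of its underside. The same either way round.
- thick_2: Loose grey plastic spacer plate standing on a long edge: 100 mm long (along its x), 20 mm thick (along its y), 50 mm high, upright corners rounded to 4 mm radius, a black dot of 14 mm on each broad face, 120 g give or take a third. Origin at the centre of its underside. The same either way round.
- thin: Loose grey plastic spacer plate standing on a long edge: 100 mm long (along its x), 10 mm thick (along its y), 50 mm high, upright corners rounded to 4 mm radius, a black dot of 14 mm on each broad face, 70 g give or take a third. Origin at the centre of its underside. The same either way round.
- vial_a: Bystander, loose: glass vial with a white screw cap, 27 mm across, 56 mm high. Origin at the centre of its underside.
- vial_b: Bystander, loose: glass vial with a black screw cap, 27 mm across, 56 mm high. Origin at the centre of its underside.
- conical_flask: Bystander, loose: small clear conical flask, 60 mm across, 75 mm high. Origin at the centre of its underside.
- tape: Bystander, loose: roll of paper tape lying flat, 66 mm across, 19 mm high. Origin at the centre of its underside.
- beaker: Bystander, loose: small white plastic beaker, 45 mm across, 54 mm high. Origin at the centre of its underside.
There are look-alikes about, which are no part of the job. What is shaped like the frame but purple is not meant.

How it is judged:
By the outcome, as a careful person would: the job done as asked, in the order asked, and still so for the second after the job is handed in, with the robot touching nothing.
It also fails if it takes over 70 s, if anything falls off the work surface, if the arm or the gripper's body presses on something with over 40 N, if the wrist force passes 120 N, or if a joint passes its speed limit or range.

ROBOT

A 7-joint arm with a two-finger parallel gripper is mounted at the origin on a cart in front of the work surface, level with it; the furniture and walls round the work are solid. World frame = base frame: x ahead of the robot, y to its left, z up, the work surface at z = 0. Lengths are in m, angles in rad, forces in N, time in s.
With the tool pointing down it reaches from about 0.425 to 0.925 m from the base axis. Payload 6.8 kg.
Tool frame: the origin (TCP) lies on the mounting face of the last link; the fingertips stand 173 mm ahead of it and the grasp point (between the pads) lies 155 mm ahead of it; z points along the fingers, y is the line along which they close (so a half turn about z gives the same grasp; the last joint's range is limited). The gripper opens to 85 mm and grips with 20 to 120 N. Pads are 22 mm wide; open, the fingers measure 114 mm over their backs; the gripper's body (76 mm by 85 mm) begins 54 mm behind the grasp point. The pads swing forward as they close: fully open they stand 13 mm farther back than shut.
Start: joints at [-1.255, 0.477, 0.022, 1.555, -0.011, 1.109, -0.083], TCP at [0.278, 0.615, 0.405] pointing down, gripper open.
Joint ranges: [-2.96, 2.96], [-0.34, 2.1], [-1.41, 1.46], [0.24, 2.44], [-1.37, 4.51], [0.17, 1.92], [-2.96, 2.96]. Speed limits (rad/s): [2.39, 2.39, 3.14, 3.14, 3.14, 3.14, 3.14].

INTERFACE

Orientations are given as a rotation vector (axis times angle).
In Python, from bench import r gives the robot as it stands.
- The arm moves only by the tool carry_out, never from a script. Its argument "moves" is a list of rows, each a list of 5 numbers: the shift along the tool's x, y, z in m, then the turn about the tool's z in rad, then the finger opening in m, from 0 to 0.0854. In form: [[dx, dy, dz, roll, claw], ...]. A call has exactly 8 rows; each row is the pose to reach, as a shift and turn from the pose commanded when the call began, along the tool's axes at that moment; what a row does not reach only later rows make up. A row lasts 1/10 s, in which the tool goes at most 50 mm and 8.59 degrees, less where a joint would pass 70% of its speed; a pose out of reach is approached as far as the arm can. A call with a gripper value outside its range is refused whole. The fingers move at their own pace and stop on an object; "force" is the grip in N (left out, the last holds). Time passes only in rows, so rows that repeat a pose let the fingers close, or fill a call up. It gives the time, the measured TCP pose, the force, the opening and the grip force at its end, in the units of the state.
- r.get_obs(): the state, without advancing time (a new reading comes with each control period).
- r.grab_frame(name): name is "scene" or "top" or "wrist"; returns the picture (400x640x3 uint8, red, green, blue); there is no depth.
- r.calibration(name): a dict with "fx", "fy", "cx", "cy" (pixels), "rvec" (rotation vector, rad) and "tvec" (3), from world to camera coordinates, as OpenCV has them. Camera axes: x right, y down, z forward; pixel columns grow to the right and rows downward; lengths in m; the calibration is good to about 2 mm. A picture is of the moment at which its call begins: read the wrist's pose just before it. calibration takes no time and is no camera call; for the wrist camera it gives the pose at the moment of the call.
- r.hand_in(): hands the job in; it is judged then, once.
The state is a dict: "clock": time; "joints": joint angles; "qvel": joint speeds; "tau": joint torques, N m; "tcp_pos": TCP position; "orientation": TCP orientation; "contact_force": force on the tool from outside, world axes, zero at the start; "moment": the same for the moment, N m; "grip_width": finger opening in m; "gripper_force": force on a finger pad.
Only numpy, scipy, OpenCV 4.12 (cv2) and the standard library are available. Lean on these libraries where they do the work, as an engineer would, in place of code of your own. Each camera call takes 0.05 s, during which the arm holds its last target. There are 200 camera calls.

## Working session

There is one attempt and no reset: what is moved stays moved. The work goes in short steps, Python scripts to look and compute and a tool call to move; the robot and the scene stay as the last step left them, time stands still between calls to the robot, and variables do not carry over. Pictures are saved under pics/ and viewed, at most 10 in all, crops included, and the job is handed in when it is done.

Besides the shell and the picture viewer there is one more tool, called after "Request:" as name(argument=value, ...) on one line, values as JSON. carry_out: Moves the arm, as the interface text tells. Its arguments: {"type":"object","properties":{"moves":{"type":"array","items":{"type":"array","items":{"type":"number"}}},"force":{"type":"number"}},"required":["moves"]}

```bash
mkdir -p pics; cat > h.py <<'E'
import numpy as np, cv2
from bench import r
def cal(n):
    c=r.calibration(n);K=np.array([[c['fx'],0,c['cx']],[0,c['fy'],c['cy']],[0,0,1]]);R=cv2.Rodrigues(np.array(c['rvec'],float))[0];return K,R,np.array(c['tvec'],float)
def p2w(C,u,v,z):
    K,R,t=C;d=R.T@np.linalg.solve(K,[u,v,1.]);o=-R.T@t;return o+d*(z-o[2])/d[2]
def w2p(C,p):
    K,R,t=C;q=K@(R@np.array(p,float)+t);return q[:2]/q[2]
def save(n,f,crop=None,s=1):
    im=r.grab_frame(n)[:,:,::-1]
    cv2.imwrite('pics/raw_'+f,im)
    if crop: im=im[crop[1]:crop[3],crop[0]:crop[2]]
    cv2.imwrite('pics/'+f,cv2.resize(im,None,fx=s,fy=s,interpolation=cv2.INTER_CUBIC))
E
python3 - <<'E'
from h import *
save('scene','s1.png',s=1.25);save('top','t1.png',s=1.25)
for n in('scene','top'):
    K,R,t=cal(n);print(n,K[0,0],-R.T@t,R[2])
o=r.get_obs();print(o['tcp_pos'],o['orientation'],o['clock'],o['grip_width'])
E
```

```text
scene 375.90840163632714 [0.16903686 0.97658033 0.56467205] [ 0.42447724 -0.68357412 -0.59375541]
top 384.81524514344034 [0.48648542 0.38104935 0.99989204] [ 0.01819115 -0.00478623 -0.99982307]
[0.27744879 0.61506079 0.40379406] [-6.60610963e-01 -3.07110377e+00  2.68262833e-03] 0.1 0.08591610529708046
```

View pics/s1.png

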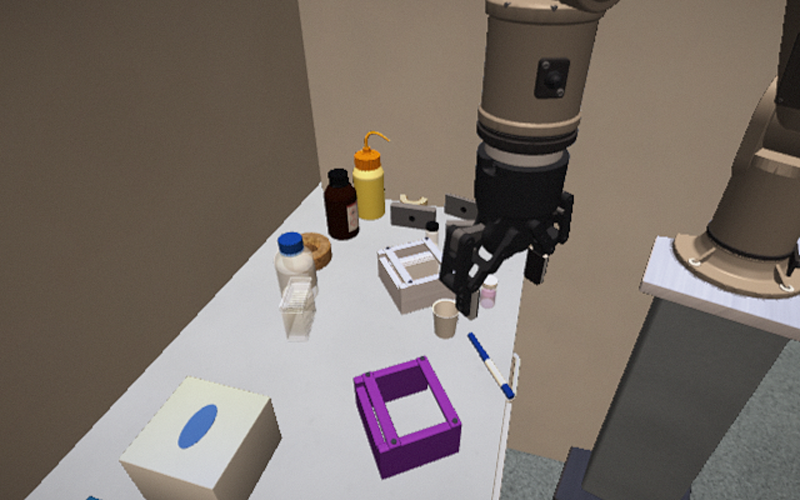

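View pics/t1.png

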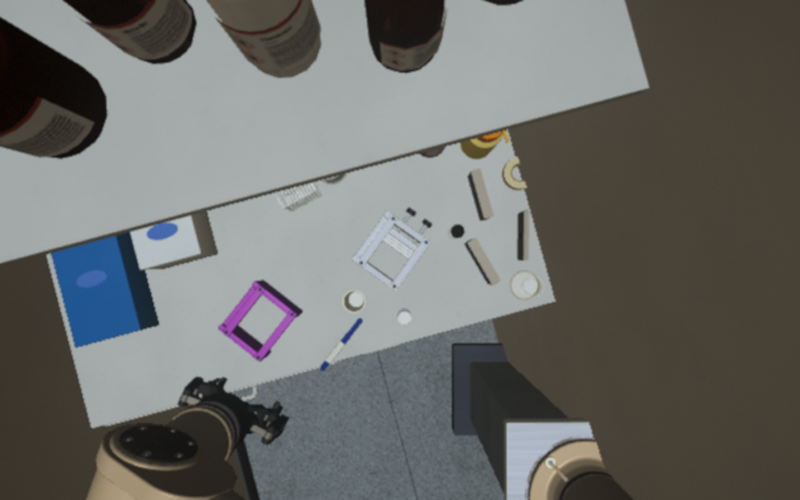

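The top view shows the aluminium frame at (390,250), with its screws towards (415,218). The three plates are at (481,195), (482,262) and (523,235), and the purple look-alike is at (260,320). Next I'll take a close crop.

```bash
python3 - <<'E'
from h import *
im=cv2.imread('pics/raw_t1.png')
c=im[120:250,270:450];cv2.imwrite('pics/t1c.png',cv2.resize(c,None,fx=4.4,fy=4.4,interpolation=cv2.INTER_CUBIC))
C=cal('top');
for n,u,v in[('frame',390,250),('p1',481,195),('p2',482,262),('p3',523,235),('purple',260,320),('edgeR',550,300),('edgeL',92,426),('shelf',648,88),('shelf2',250,195)]:print(n,p2w(C,u/1.25,v/1.25,0.05).round(3))
print(cal('wrist'))
E
```

```text
frame [0.506 0.398 0.05 ]
p1 [0.614 0.218 0.05 ]
p2 [0.482 0.217 0.05 ]
p3 [0.535 0.135 0.05 ]
purple [0.369 0.655 0.05 ]
edgeR [0.406 0.083 0.05 ]
edgeL [0.164 0.983 0.05 ]
shelf [ 0.827 -0.117  0.05 ]
shelf2 [0.616 0.675 0.05 ]
(array([[341.35569562,   0.        , 313.72878216],
       [  0.        , 341.35569562, 200.35242522],
       [  0.        ,   0.        ,   1.        ]]), array([[ 0.41176563,  0.91128777, -0.00191184],
       [ 0.87881166, -0.39653445,  0.26542512],
       [ 0.24112056, -0.11097309, -0.96412958]]), array([-0.67446159, -0.03359666,  0.37903575]))
```

View pics/t1c.png

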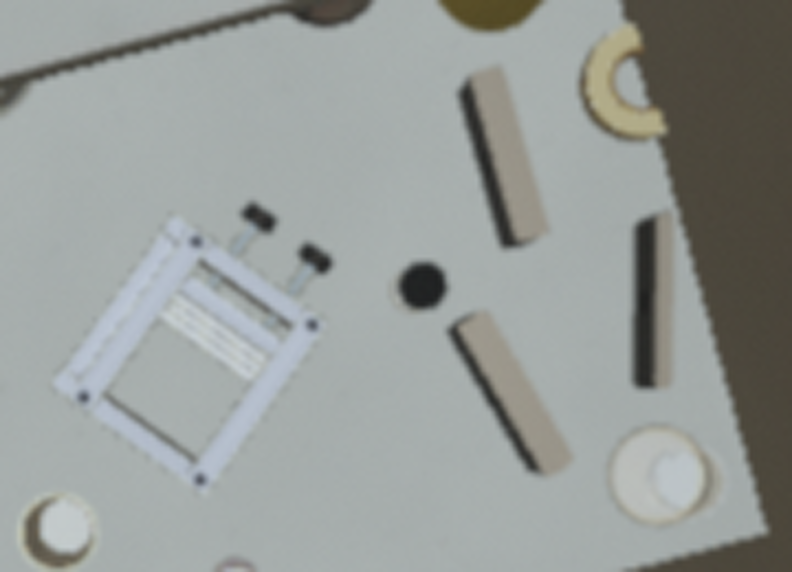

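The crop (scale 4.4, offset 270,120) shows:
- **Frame:** corner dots at (196,241), (313,325), (200,480) and (83,397). The screws are on the upper-right wall, so the plain wall is lower left. The end stop juts out at the upper left, so the mouth faces lower right.
- **Thick plates:** centres at (509,155) and (516,391).
- **Thin plate:** at (663,300), with the flask at (660,475).

Look-alikes: only the purple frame, raw pixel (208,256). The aluminium one is the frame I want.

```bash
cat >> h.py <<'E'
def state():
    o=r.get_obs();R=cv2.Rodrigues(np.array(o['orientation'],float))[0];return np.array(o['tcp_pos']),R,o
def togo(xy,yaw_x,z):
    """shift in tool axes and roll to bring TCP to xy,z with tool x along angle yaw_x (mod pi)"""
    p,R,o=state();d=R.T@(np.array([*xy,z])-p);a=np.arctan2(R[1,0],R[0,0])
    e=(a-yaw_x+np.pi/2)%np.pi-np.pi/2   # tool z down: +roll lowers world yaw
    return d.round(4),round(e,3),'tcp',p.round(4),'yaw',round(a,3),'j7',round(o['joints'][6],2),'t',round(o['clock'],1)
E
python3 - <<'E'
from h import *
C=cal('top');f=lambda u,v,z:p2w(C,270+u/4.4,120+v/4.4,z)[:2]
d=[f(*q,.064) for q in[(196,241),(313,325),(200,480),(83,397)]]
c=np.mean(d,0);X=(d[0]+d[3]-d[1]-d[2])/2;Y=(d[3]+d[2]-d[0]-d[1])/2
print('frame',c,np.linalg.norm(X),np.linalg.norm(Y),np.arctan2(X[1],X[0]),np.arctan2(-Y[0],Y[1]))
for n,a,b in[('p1',(485,72),(533,237)),('p2',(473,316),(557,465)),('thin',(662,213),(664,386))]:
    a,b=f(*a,.05),f(*b,.05);print(n,(a+b)/2,np.linalg.norm(a-b),'front yaw',np.arctan2(*(a-b)[::-1]),'tail',b)
for n,q,z in[('vb',(422,286),.056),('va',(233,585),.056),('flask',(680,478),.075)]:print(n,f(*q,z))
for z in(.3,.45,.6):print('shelf',z,p2w(C,648/1.25,88/1.25,z).round(2),p2w(C,0,262/1.25,z).round(2))
p,R,o=state();K,Rc,t=cal('wrist');print('cam in tool',R.T@(-Rc.T@t-p),'viewdir',R.T@Rc[2])
print(R.round(3));print(togo(c,0,.405))
E
```

```text
frame [0.50107327 0.39090493] 0.07946321769907784 0.106250163303307 0.9470139130236331 0.9386889227575215
p1 [0.61667961 0.21564388] 0.09682613893802057 front yaw 0.27591459584491246 tail [0.57009769 0.20245485]
p2 [0.48387131 0.21321523] 0.0958941585331564 front yaw 0.5074132391151505 tail [0.44196535 0.18991688]
thin [0.53469794 0.12957112] 0.09732740316989191 front yaw 0.002849382350771509 tail [0.48603444 0.12943246]
vb [0.54239559 0.26580757]
va [0.37632877 0.37200814]
flask [0.43575935 0.12774145]
shelf 0.3 [0.74 0.01 0.3 ] [0.49 0.96 0.3 ]
shelf 0.45 [0.68 0.09 0.45] [0.49 0.84 0.45]
shelf 0.6 [0.63 0.17 0.6 ] [0.49 0.71 0.6 ]
cam in tool [0.06779251 0.00052966 0.03071729] viewdir [-2.65304917e-01 -3.53862937e-04  9.64164496e-01]
[[-0.912  0.411 -0.001]
 [ 0.411  0.912 -0.002]
 [-0.    -0.002 -1.   ]]
(array([-0.296 , -0.1124, -0.001 ]), np.float64(-0.424), 'tcp', array([0.2774, 0.6151, 0.4038]), 'yaw', np.float64(2.718), 'j7', np.float64(-0.08), 't', 0.1)
```

Request:
carry_out(moves=[[-0.296,-0.112,0.05,-0.93,0.05],[-0.296,-0.112,0.05,-0.93,0.05],[-0.296,-0.112,0.05,-0.93,0.05],[-0.296,-0.112,0.05,-0.93,0.05],[-0.296,-0.112,0.05,-0.93,0.05],[-0.296,-0.112,0.05,-0.93,0.05],[-0.296,-0.112,0.05,-0.93,0.05],[-0.296,-0.112,0.05,-0.93,0.05]], force=60)

```text
clock: 0.9
tcp_pos: [0.5046, 0.3869, 0.3535]
orientation: [0.775, -3.043, 0.005]
contact_force: [0.2, -0.1, -0.0]
grip_width: 0.0497
gripper_force: 0.0
```

Request:
carry_out(moves=[[0,0,0,0,0.05],[0,0,0,0,0.05],[0,0,0,0,0.05],[0,0,0,0,0.05],[0,0,0,0,0.05],[0,0,0,0,0.05],[0,0,0,0,0.05],[0,0,0,0,0.05]])

```text
clock: 1.7
tcp_pos: [0.5014, 0.3915, 0.3547]
orientation: [-0.786, 3.042, 0.0]
contact_force: [-0.4, 0.3, 0.5]
grip_width: 0.0502
gripper_force: 0.0
```

```bash
python3 - <<'E'
from h import *
C=cal('wrist')
np.savez('w1.npz',K=C[0],R=C[1],t=C[2])
save('wrist','w1.png',s=1.25)
print(togo((.501,.391),3.649,.35))
E
```

```text
(array([ 0.0005, -0.0002,  0.0047]), np.float64(-0.001), 'tcp', array([0.5013, 0.3914, 0.3547]), 'yaw', np.float64(-2.636), 'j7', np.float64(1.27), 't', 1.8)
```

View pics/w1.png

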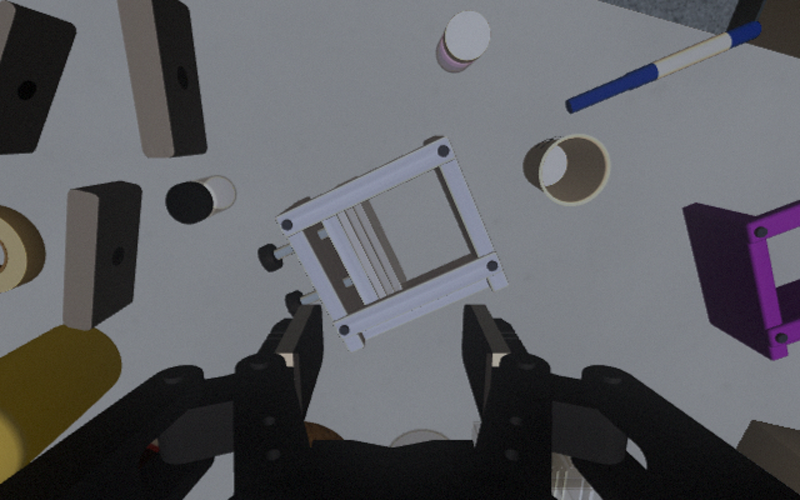

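The wrist view shows the frame from directly above with the pack towards the screws. Frame dots are at (444,151), (288,225), (344,330) and (493,266). I'll enlarge it to measure the gap.

```bash
python3 - <<'E'
import cv2
im=cv2.imread('pics/raw_w1.png')[105:285,215:410];cv2.imwrite('pics/w1c.png',cv2.resize(im,None,fx=3.3,fy=3.3,interpolation=cv2.INTER_CUBIC))
E
```

```text
(no output)
```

View pics/w1c.png

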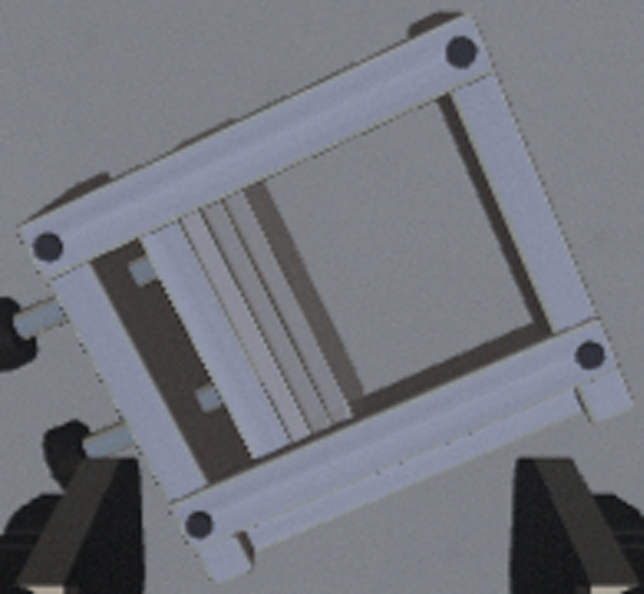

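```bash
python3 - <<'E'
from h import *
D=np.load('w1.npz');C=(D['K'],D['R'],D['t']);f=lambda u,v,z:p2w(C,215+u/3.3,105+v/3.3,z)[:2]
d=[f(*q,.064) for q in[(200,524),(48,246),(461,52),(590,355)]]
c=np.mean(d,0);X=(d[0]+d[3]-d[1]-d[2])/2;Y=(d[3]+d[2]-d[0]-d[1])/2
print('frame',c,np.linalg.norm(X),np.linalg.norm(Y),np.arctan2(X[1],X[0]),np.arctan2(-Y[0],Y[1]))
a=np.mean([np.arctan2(X[1],X[0]),np.arctan2(-Y[0],Y[1])]);x=np.array([np.cos(a),np.sin(a)]);y=np.array([-x[1],x[0]])
F=lambda u,v,z:((f(u,v,z)-c)@x*1e3,(f(u,v,z)-c)@y*1e3)
for q in[(245,190,.05),(352,410,.05),(262,183,.0),(365,393,0),(142,238,.05),(182,222,.05),(485,80,.064),(553,333,.062),(452,98,.0),(535,322,0),(452,98,.056)]:print(q,np.round(F(*q),1))
E
```

```text
frame [0.50224097 0.39205693] 0.07895483641115314 0.10557599963433545 0.9445476387830742 0.9414003781570368
(245, 190, 0.05) [-30.3  -6.9]
(352, 410, 0.05) [32.8 -7.1]
(262, 183, 0.0) [-24.3  -8.2]
(365, 393, 0) [46.7 -7.9]
(142, 238, 0.05) [-30.3 -35.3]
(182, 222, 0.05) [-29.7 -24.5]
(485, 80, 0.064) [-31.4  55.2]
(553, 333, 0.062) [31.3 46.9]
(452, 98, 0.0) [-23.3  51.2]
(535, 322, 0) [47.8 47.5]
(452, 98, 0.056) [-29.9  47.4]
```

The gap is about 54 mm, so all three plates (50 mm) go in. The frame is at (0.502, 0.3915) with yaw 0.943. I'm going to the near thick plate first.

Request:
carry_out(moves=[[0.135,-0.147,0,0,0.042],[0.135,-0.147,0,0,0.042],[0.135,-0.147,0,0,0.042],[0.135,-0.147,0,0,0.042],[0.135,-0.147,0,0,0.042],[0.135,-0.147,0.05,0,0.042],[0.135,-0.147,0.08,0,0.042],[0.135,-0.147,0.08,0,0.042]])

```text
clock: 2.55
tcp_pos: [0.4531, 0.197, 0.2716]
orientation: [0.785, -3.035, 0.002]
contact_force: [-1.4, -0.4, 0.7]
grip_width: 0.0421
gripper_force: 0.0
```

```bash
python3 - <<'E'
from h import *
C=cal('wrist');np.savez('w2.npz',K=C[0],R=C[1],t=C[2])
save('wrist','w2.png',s=1.25)
print(togo((.454,.197),3.649,.19))
E
```

```text
(array([-0.    , -0.0004,  0.0837]), np.float64(-0.001), 'tcp', array([0.4541, 0.1975, 0.2737]), 'yaw', np.float64(-2.635), 'j7', np.float64(1.5), 't', 2.6)
```

View pics/w2.png

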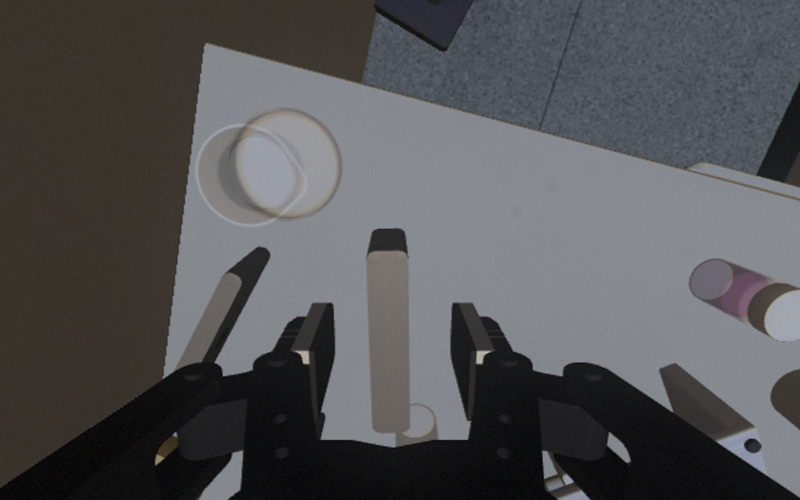

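The plate's top tail edge is at (387,250), centred between the fingers. The flask, base at (288,163), is clear. I'll descend, grip and lift.

Request:
carry_out(moves=[[0,0,0.04,0,0.042],[0,0,0.07,0,0.042],[0,0,0.083,0,0.042],[0,0,0.083,0,0.042],[0,0,0.083,0,0.042],[0,0,0.083,0,0.01],[0,0,0.083,0,0.01],[0,0,0.083,0,0.01]], force=60)

```text
clock: 3.4
tcp_pos: [0.4553, 0.1978, 0.1934]
orientation: [-0.785, 3.039, 0.001]
contact_force: [-1.4, -0.4, 5.8]
grip_width: 0.0189
gripper_force: 58.9
```

Request:
carry_out(moves=[[0,0,0,0,0.01],[0,0,0,0,0.01],[0,0,0,0,0.01],[0,0,-0.02,0,0.01],[0,0,-0.05,0,0.01],[0,0,-0.08,0,0.01],[0,0,-0.1,0,0.01],[0,0,-0.1,0,0.01]])

```text
clock: 4.2
tcp_pos: [0.4555, 0.1979, 0.2951]
orientation: [-0.785, 3.035, 0.003]
contact_force: [0.8, 0.5, -1.2]
grip_width: 0.0188
gripper_force: 58.8
```

```bash
cat >> h.py <<'E'
c0=np.array([.502,.3915]);a0=.943
def fr(x,y): return c0+x*np.array([np.cos(a0),np.sin(a0)])+y*np.array([-np.sin(a0),np.cos(a0)])
def infr(p): d=np.array(p[:2])-c0;return np.array([d@[np.cos(a0),np.sin(a0)],d@[-np.sin(a0),np.cos(a0)]])
def rep(x,y,z):
    p,R,o=state();print('frame xy',(infr(p)*1e3).round(1),'go',togo(fr(x,y),a0+np.pi,z),'grip',round(o['grip_width'],4),o['gripper_force'],'F',np.round(o['contact_force'],1))
E
python3 - <<'E'
from h import *
D=np.load('w2.npz');C=(D['K'],D['R'],D['t']);g=np.array([.4541,.1975]);ax=np.array([-.874,-.486])
for u,v,z in[(387,250,.05),(387,229,0)]:
    w=p2w(C,u/1.25,v/1.25,z)[:2];print(w,(w-g)@ax)
rep(-.13,.036,.2)
E
```

```text
[0.4395465  0.18759458] 0.017533791135484807
[0.44049453 0.18748333] 0.01675928412277129
frame xy [-184.   -76.1] go (array([-0.0008,  0.1244,  0.0951]), np.float64(-0.437), 'tcp', array([0.4555, 0.1979, 0.2951]), 'yaw', np.float64(-2.636), 'j7', np.float64(1.5), 't', 4.2) grip 0.0188 58.776063323020935 F [ 0.8  0.5 -1.2]
```

Gripped, with the tail 17.5 mm behind the pads. I'm carrying it to the mouth line.

Request:
carry_out(moves=[[0.008,0.12,0,-0.437,0.01],[0.008,0.12,0,-0.437,0.01],[0.008,0.12,0,-0.437,0.01],[0.008,0.12,0,-0.437,0.01],[0.008,0.12,0.04,-0.437,0.01],[0.008,0.12,0.07,-0.437,0.01],[0.008,0.12,0.08,-0.437,0.01],[0.008,0.12,0.08,-0.437,0.01]])

```text
clock: 5.0
tcp_pos: [0.3892, 0.2974, 0.2103]
orientation: [1.423, -2.797, 0.002]
contact_force: [-0.1, 0.3, -1.2]
grip_width: 0.0191
gripper_force: 59.0
```

```bash
python3 - <<'E'
from h import *
C=cal('wrist');np.savez('w3.npz',K=C[0],R=C[1],t=C[2])
save('wrist','w3.png',s=1.25)
rep(-.062,.036,.195)
E
```

```text
frame xy [-141.7   36. ] go (array([-0.0797,  0.0001,  0.0165]), np.float64(-0.001), 'tcp', array([0.3896, 0.298 , 0.2116]), 'yaw', np.float64(-2.2), 'j7', np.float64(1.58), 't', 5.0) grip 0.0193 59.00844633579254 F [ 0.2  0.7 -0.9]
```

View pics/w3.png

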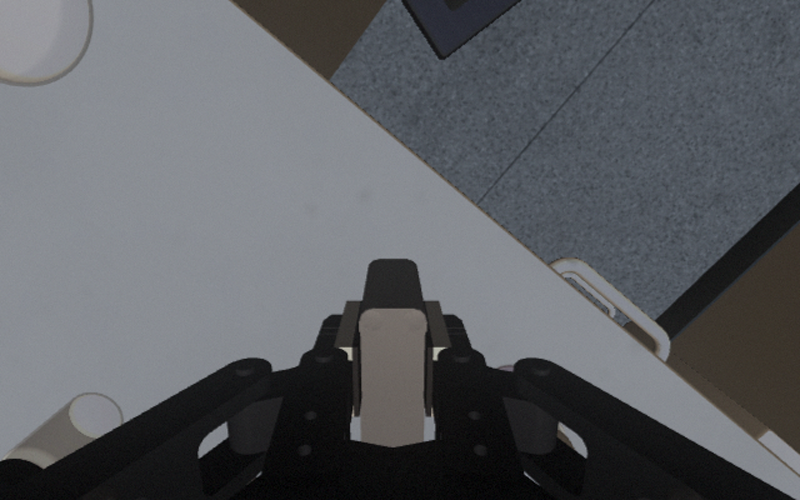

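The plate is held straight, tail top edge at (392,312). I'm lowering it and entering, watching the force.

Request:
carry_out(moves=[[0,0,0.01,0,0.01],[0,0,0.016,0,0.01],[0,0,0.016,0,0.01],[-0.007,0,0.016,0,0.01],[-0.014,0,0.016,0,0.01],[-0.021,0,0.016,0,0.01],[-0.028,0,0.016,0,0.01],[-0.028,0,0.016,0,0.01]])

```text
clock: 5.85
tcp_pos: [0.4066, 0.3223, 0.1959]
orientation: [-1.427, 2.797, 0.001]
contact_force: [0.6, 0.5, -1.7]
grip_width: 0.019
gripper_force: 59.0
```

```bash
python3 - <<'E'
from h import *
save('top','t2.png',crop=(270,130,400,250),s=5)
rep(-.062,.036,.195)
E
```

```text
frame xy [-112.7   36.5] go (array([-0.0507, -0.0005,  0.0008]), np.float64(0.0), 'tcp', array([0.4063, 0.3217, 0.1958]), 'yaw', np.float64(-2.198), 'j7', np.float64(1.57), 't', 5.9) grip 0.0188 58.97056818008423 F [ 1.  -0.4 -1.2]
```

View pics/t2.png

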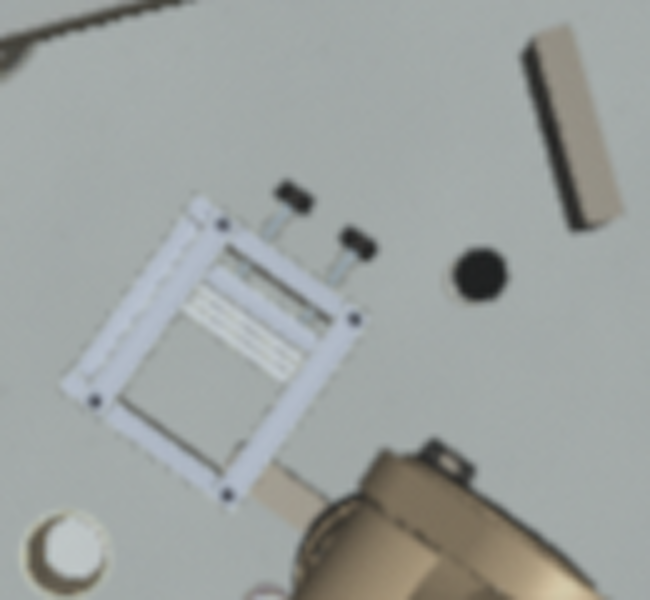

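The plate is entering under the bar beside the plain wall: its front is at about (245,455) and the wall dot at (228,494). I'll continue and then release.

Request:
carry_out(moves=[[-0.01,0,0,0,0.01],[-0.02,0,0,0,0.01],[-0.03,0,0,0,0.01],[-0.038,0,0,0,0.01],[-0.044,0,0,0,0.01],[-0.047,0,0,0,0.01],[-0.047,0,0.002,0,0.01],[-0.047,0,0.002,0,0.01]])

```text
clock: 6.7
tcp_pos: [0.4337, 0.3593, 0.1937]
orientation: [-1.426, 2.798, 0.0]
contact_force: [2.4, -1.6, -2.3]
grip_width: 0.0194
gripper_force: 59.1
```

```bash
python3 - <<'E'
from h import *
rep(-.115,.034,.185)
E
```

```text
frame xy [-66.1  36.4] go (array([ 0.0489, -0.0024,  0.0086]), np.float64(-0.0), 'tcp', array([0.4337, 0.3593, 0.1937]), 'yaw', np.float64(-2.199), 'j7', np.float64(1.56), 't', 6.7) grip 0.0194 59.142701625823975 F [ 2.4 -1.6 -2.3]
```

Request:
carry_out(moves=[[0,0,0,0,0.036],[0,0,0,0,0.036],[0,0,0,0,0.036],[0,0,-0.03,0,0.036],[0,0,-0.065,0,0.036],[0.03,0,-0.065,0,0.0],[0.046,0,-0.065,0,0.0],[0.046,0,-0.065,0,0.0]])

```text
clock: 7.5
tcp_pos: [0.4051, 0.3203, 0.2588]
orientation: [1.426, -2.798, 0.002]
contact_force: [0.6, 0.4, -0.4]
grip_width: 0.0
gripper_force: 0.0
```

Request:
carry_out(moves=[[0,0,0,0,0.0],[0,0,0.03,0,0.0],[0,0,0.055,0,0.0],[0,0,0.072,0,0.0],[0,0,0.072,0,0.0],[-0.005,0,0.072,0,0.0],[-0.01,0,0.072,0,0.0],[-0.015,0,0.072,0,0.0]])

```text
clock: 8.3
tcp_pos: [0.416, 0.3352, 0.1878]
orientation: [-1.426, 2.797, 0.001]
contact_force: [-0.2, 0.3, 0.2]
grip_width: 0.0001
gripper_force: 0.1
```

```bash
python3 - <<'E'
from h import *
rep(-.064,.036,.185)
E
```

```text
frame xy [-96.1  36.5] go (array([-0.032 , -0.0005,  0.0029]), np.float64(0.0), 'tcp', array([0.416 , 0.3352, 0.1878]), 'yaw', np.float64(-2.198), 'j7', np.float64(1.56), 't', 8.3) grip 0.0001 0.14166539828238456 F [-0.2  0.3  0.2]
```

Request:
carry_out(moves=[[-0.005,0,0,0,0],[-0.01,0,0,0,0],[-0.015,0,0,0,0],[-0.019,0,0,0,0],[-0.022,0,0,0,0],[-0.025,0,0,0,0],[-0.027,0,0,0,0],[-0.028,0,0,0,0]])

```text
clock: 9.1
tcp_pos: [0.4318, 0.3569, 0.1866]
orientation: [-1.427, 2.799, -0.0]
contact_force: [-0.5, -2.3, 1.3]
grip_width: -0.0
gripper_force: 1.0
```

Request:
carry_out(moves=[[-0.001,0,0,0,0],[-0.001,0,0,0,0],[-0.002,0,0,0,0],[-0.002,0,0,0,0],[-0.003,0,0,0,0],[-0.003,0,0,0,0],[-0.003,0,0,0,0],[-0.003,0,0,0,0]])

```text
clock: 9.9
tcp_pos: [0.4334, 0.3595, 0.1868]
orientation: [-1.427, 2.798, 0.001]
contact_force: [-0.5, -0.3, -0.2]
grip_width: 0.0004
gripper_force: 0.1
```

```bash
python3 - <<'E'
from h import *
rep(-.064,.036,.185)
E
```

```text
frame xy [-66.2  36.7] go (array([-0.0022, -0.0007,  0.0018]), np.float64(0.0), 'tcp', array([0.4334, 0.3595, 0.1868]), 'yaw', np.float64(-2.198), 'j7', np.float64(1.56), 't', 9.9) grip 0.0004 0.09602814963727724 F [-0.5 -0.3 -0.2]
```

Request:
carry_out(moves=[[-0.001,0,0,0,0],[-0.001,0,0,0,0],[-0.002,0,0,0,0],[-0.002,0,0,0,0],[-0.002,0,0,0,0],[-0.002,0,0,0,0],[-0.002,0,0,0,0],[-0.002,0,0,0,0]])

```text
clock: 10.7
tcp_pos: [0.4346, 0.3609, 0.1868]
orientation: [-1.427, 2.798, 0.0]
contact_force: [-0.3, -0.4, 0.2]
grip_width: 0.0
gripper_force: 0.0
```

Request:
carry_out(moves=[[-0.001,0,0,0,0],[-0.001,0,0,0,0],[-0.002,0,0,0,0],[-0.002,0,0,0,0],[-0.002,0,0,0,0],[-0.002,0,0,0,0],[-0.002,0,0,0,0],[-0.002,0,0,0,0]])

```text
clock: 11.5
tcp_pos: [0.4352, 0.3616, 0.1865]
orientation: [1.426, -2.797, 0.002]
contact_force: [-3.4, -3.2, 3.1]
grip_width: 0.0002
gripper_force: 2.6
```

```bash
python3 - <<'E'
from h import *
rep(-.064,.036,.185)
save('top','t3.png')
E
```

```text
frame xy [-63.4  36.5] go (array([ 0.0006, -0.0005,  0.0015]), np.float64(-0.0), 'tcp', array([0.4352, 0.3616, 0.1865]), 'yaw', np.float64(-2.199), 'j7', np.float64(1.56), 't', 11.5) grip 0.0002 2.560760769993067 F [-3.4 -3.2  3.1]
```

Plate 1 is home: it stops at TCP x −63.4, and the force rises. Backing off and heading for the second thick plate.

Request:
carry_out(moves=[[0.02,0,0,0,0],[0.04,0,0,0,0],[0.04,0,-0.05,0,0.042],[0.04,0,-0.1,0,0.042],[0.04,0,-0.13,0,0.042],[0.04,0,-0.13,0,0.042],[0.04,0,-0.13,0,0.042],[0.04,0,-0.13,0,0.042]])

```text
clock: 12.35
tcp_pos: [0.4119, 0.3298, 0.3155]
orientation: [1.427, -2.797, 0.001]
contact_force: [0.1, -0.9, -0.3]
grip_width: 0.0419
gripper_force: 0.0
```

```bash
python3 - <<'E'
from h import *
print(togo((.585,.207),.276+np.pi,.275))
E
```

```text
(array([-0.0023, -0.2122,  0.0404]), np.float64(0.667), 'tcp', array([0.4119, 0.3298, 0.3155]), 'yaw', np.float64(-2.198), 'j7', np.float64(1.62), 't', 12.3)
```

Request:
carry_out(moves=[[-0.002,-0.212,0,0.667,0.042],[-0.002,-0.212,0,0.667,0.042],[-0.002,-0.212,0,0.667,0.042],[-0.002,-0.212,0,0.667,0.042],[-0.002,-0.212,0,0.667,0.042],[-0.002,-0.212,0.04,0.667,0.042],[-0.002,-0.212,0.04,0.667,0.042],[-0.002,-0.212,0.04,0.667,0.042]])

```text
clock: 13.15
tcp_pos: [0.584, 0.2075, 0.2749]
orientation: [0.434, -3.107, 0.002]
contact_force: [-0.2, -0.1, 0.1]
grip_width: 0.0419
gripper_force: 0.0
```

```bash
python3 - <<'E'
from h import *
C=cal('wrist');np.savez('w4.npz',K=C[0],R=C[1],t=C[2])
save('wrist','w4.png',s=1.25)
print(togo((.585,.207),.276+np.pi,.192))
E
```

```text
(array([-0.0003, -0.0009,  0.0844]), np.float64(0.001), 'tcp', array([0.5846, 0.2078, 0.2764]), 'yaw', np.float64(-2.864), 'j7', np.float64(1.4), 't', 13.2)
```

View pics/w4.png

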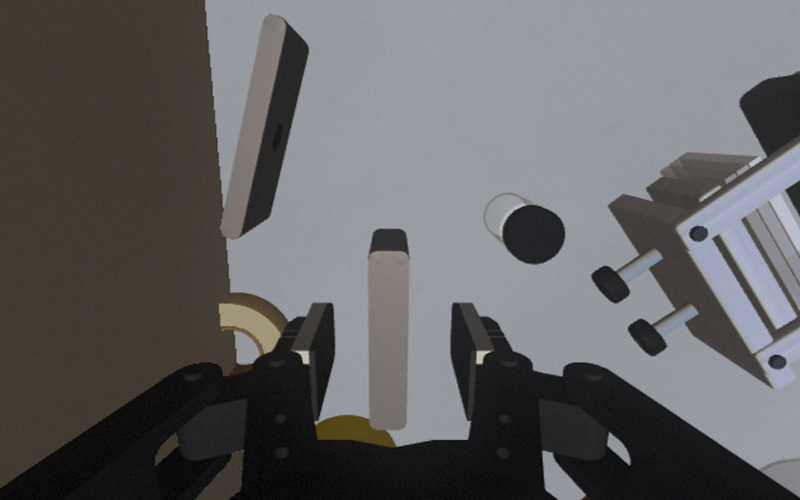

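The tail is centred at (388,250), as before. The tape's nearest edge is about (288,335), so I'll check its clearance.

```bash
python3 - <<'E'
from h import *
D=np.load('w4.npz');C=(D['K'],D['R'],D['t']);p,R,o=state()
for n,u,v,z in[('tape',288,335,.019),('tape',270,305,.019),('tape',288,335,0),('tail',388,250,.05),('thin a',276,16,.05),('thin b',232,238,.05)]:
    w=p2w(C,u/1.25,v/1.25,z);print(n,w.round(4),(R.T@(w-p)).round(4))
E
```

```text
tape [0.6427 0.1621 0.019 ] [-0.0438 -0.0599  0.2573]
tape [0.6273 0.1483 0.019 ] [-0.0252 -0.0689  0.2574]
tape [0.6532 0.1598 0.    ] [-0.0533 -0.065   0.2763]
tail [0.5698 0.202  0.05  ] [ 0.0154 -0.0016  0.2264]
thin a [0.4865 0.1307 0.05  ] [ 0.1151 -0.0473  0.2266]
thin b [0.5842 0.1301 0.05  ] [ 0.0213 -0.0746  0.2264]
```

Request:
carry_out(moves=[[0,-0.001,0.04,0,0.042],[0,-0.001,0.07,0,0.042],[0,-0.001,0.083,0,0.042],[0,-0.001,0.083,0,0.042],[0,-0.001,0.083,0,0.042],[0,-0.001,0.083,0,0.01],[0,-0.001,0.083,0,0.01],[0,-0.001,0.083,0,0.01]], force=60)

```text
clock: 14.0
tcp_pos: [0.5861, 0.2066, 0.1957]
orientation: [-0.432, 3.109, 0.001]
contact_force: [0.2, -0.7, 7.3]
grip_width: 0.0192
gripper_force: 59.4
```

Request:
carry_out(moves=[[0,0,0,0,0.01],[0,0,0,0,0.01],[0,0,0,0,0.01],[0,0,-0.02,0,0.01],[0,0,-0.05,0,0.01],[0,0,-0.08,0,0.01],[0,0,-0.11,0,0.01],[0,0,-0.11,0,0.01]])

```text
clock: 14.8
tcp_pos: [0.5869, 0.2068, 0.3089]
orientation: [-0.431, 3.103, 0.004]
contact_force: [0.9, 1.1, -1.4]
grip_width: 0.0191
gripper_force: 58.8
```

```bash
python3 - <<'E'
from h import *
rep(-.14,.0145,.213)
E
```

```text
frame xy [ -99.7 -177.2] go (array([0.1511, 0.1255, 0.0948]), np.float64(-0.667), 'tcp', array([0.5869, 0.2068, 0.3089]), 'yaw', np.float64(-2.866), 'j7', np.float64(1.4), 't', 14.8) grip 0.0191 58.75056448567193 F [ 0.9  1.1 -1.4]
```

Request:
carry_out(moves=[[0.151,0.1255,0,-0.667,0.01],[0.151,0.1255,0,-0.667,0.01],[0.151,0.1255,0,-0.667,0.01],[0.151,0.1255,0,-0.667,0.01],[0.151,0.1255,0,-0.667,0.01],[0.151,0.1255,0.04,-0.667,0.01],[0.151,0.1255,0.08,-0.667,0.01],[0.151,0.1255,0.095,-0.667,0.01]])

```text
clock: 15.6
tcp_pos: [0.4044, 0.2848, 0.2057]
orientation: [1.426, -2.794, 0.001]
contact_force: [0.2, -1.3, -0.9]
grip_width: 0.019
gripper_force: 58.9
```

```bash
python3 - <<'E'
from h import *
rep(-.068,.0145,.1955)
E
```

```text
frame xy [-143.7   16.3] go (array([-0.0757, -0.0018,  0.0099]), np.float64(0.001), 'tcp', array([0.4044, 0.2848, 0.2057]), 'yaw', np.float64(-2.198), 'j7', np.float64(1.62), 't', 15.6) grip 0.019 58.886958378134295 F [ 0.2 -1.3 -0.9]
```

Request:
carry_out(moves=[[0,0,0,0,0.01],[0,0,0,0,0.01],[0,0,0,0,0.01],[0,0,0,0,0.01],[0,0,0,0,0.01],[0,0,0,0,0.01],[0,0,0,0,0.01],[0,0,0,0,0.01]])

```text
clock: 16.4
tcp_pos: [0.4058, 0.2858, 0.2088]
orientation: [-1.427, 2.799, 0.0]
contact_force: [0.5, -0.4, -1.0]
grip_width: 0.0188
gripper_force: 58.9
```

```bash
python3 - <<'E'
from h import *
rep(-.068,.0145,.1955)
E
```

```text
frame xy [-142.    15.8] go (array([-0.074 , -0.0013,  0.0133]), np.float64(0.0), 'tcp', array([0.4058, 0.2858, 0.2088]), 'yaw', np.float64(-2.198), 'j7', np.float64(1.62), 't', 16.4) grip 0.0188 58.88475306448527 F [ 0.5 -0.4 -1. ]
```

Request:
carry_out(moves=[[0,-0.0015,0.006,0,0.01],[0,-0.0015,0.012,0,0.01],[0,-0.0015,0.012,0,0.01],[-0.008,-0.0015,0.012,0,0.01],[-0.016,-0.0015,0.012,0,0.01],[-0.022,-0.0015,0.012,0,0.01],[-0.028,-0.0015,0.012,0,0.01],[-0.028,-0.0015,0.012,0,0.01]])

```text
clock: 17.2
tcp_pos: [0.424, 0.3087, 0.1968]
orientation: [-1.428, 2.797, 0.001]
contact_force: [-0.0, -0.2, -1.0]
grip_width: 0.0189
gripper_force: 58.9
```

```bash
python3 - <<'E'
from h import *
rep(-.068,.0145,.1955)
E
```

```text
frame xy [-112.9   14.5] go (array([-0.0449, -0.    ,  0.0013]), np.float64(0.001), 'tcp', array([0.424 , 0.3087, 0.1968]), 'yaw', np.float64(-2.198), 'j7', np.float64(1.61), 't', 17.2) grip 0.0189 58.89833935769275 F [-0.  -0.2 -1. ]
```

Front is in without contact. Continuing, then lower and release.

Request:
carry_out(moves=[[-0.01,0,0,0,0.01],[-0.02,0,0,0,0.01],[-0.03,0,0,0,0.01],[-0.038,0,0,0,0.01],[-0.043,0,0,0,0.01],[-0.045,0,0,0,0.01],[-0.045,0,0.002,0,0.01],[-0.045,0,0.003,0,0.01]])

```text
clock: 18.0
tcp_pos: [0.4501, 0.3444, 0.1955]
orientation: [-1.426, 2.798, 0.0]
contact_force: [-5.1, -4.9, 27.1]
grip_width: 0.0191
gripper_force: 62.7
```

```bash
python3 - <<'E'
from h import *
rep(-.115,.0145,.185)
E
```

```text
frame xy [-68.6  14.4] go (array([0.0464, 0.0001, 0.0105]), np.float64(-0.0), 'tcp', array([0.4501, 0.3444, 0.1955]), 'yaw', np.float64(-2.199), 'j7', np.float64(1.6), 't', 18.0) grip 0.0191 62.65053789247759 F [-5.1 -4.9 27.1]
```

Request:
carry_out(moves=[[0,0,-0.002,0,0.01],[0,0,-0.002,0,0.036],[0,0,-0.002,0,0.036],[0,0,-0.002,0,0.036],[0,0,-0.035,0,0.036],[0,0,-0.065,0,0.036],[0.03,0,-0.065,0,0.0],[0.046,0,-0.065,0,0.0]])

```text
clock: 18.8
tcp_pos: [0.4222, 0.3057, 0.2593]
orientation: [-1.427, 2.799, -0.0]
contact_force: [-0.3, -0.3, -1.3]
grip_width: 0.008
gripper_force: 0.0
```

Request:
carry_out(moves=[[0,0,0,0,0.0],[0,0,0,0,0.0],[0,0,0.03,0,0.0],[0,0,0.055,0,0.0],[0,0,0.073,0,0.0],[0,0,0.073,0,0.0],[-0.005,0,0.073,0,0.0],[-0.01,0,0.073,0,0.0]])

```text
clock: 19.6
tcp_pos: [0.4296, 0.316, 0.1866]
orientation: [-1.426, 2.797, 0.001]
contact_force: [0.2, -0.2, 0.9]
grip_width: -0.0002
gripper_force: 0.0
```

```bash
python3 - <<'E'
from h import *
rep(-.0635,.0145,.186)
save('top','t4.png')
E
```

```text
frame xy [-103.7   14.3] go (array([-0.0402,  0.0002,  0.0007]), np.float64(0.0), 'tcp', array([0.4296, 0.316 , 0.1866]), 'yaw', np.float64(-2.198), 'j7', np.float64(1.61), 't', 19.6) grip -0.0002 0.0 F [ 0.2 -0.2  0.9]
```

Request:
carry_out(moves=[[-0.006,0,0,0,0],[-0.012,0,0,0,0],[-0.018,0,0,0,0],[-0.024,0,0,0,0],[-0.029,0,0,0,0],[-0.033,0,0,0,0],[-0.035,0,0,0,0],[-0.037,0,0,0,0]])

```text
clock: 20.45
tcp_pos: [0.4505, 0.3449, 0.1856]
orientation: [1.427, -2.798, 0.0]
contact_force: [-0.5, -1.3, 1.1]
grip_width: 0.0001
gripper_force: 0.5
```

Request:
carry_out(moves=[[-0.001,0,0,0,0],[-0.001,0,0,0,0],[-0.002,0,0,0,0],[-0.002,0,0,0,0],[-0.003,0,0,0,0],[-0.003,0,0,0,0],[-0.004,0,0,0,0],[-0.004,0,0,0,0]])

```text
clock: 21.25
tcp_pos: [0.4529, 0.3482, 0.1857]
orientation: [-1.427, 2.799, 0.0]
contact_force: [0.1, -0.8, 0.1]
grip_width: 0.0
gripper_force: 0.1
```

```bash
python3 - <<'E'
from h import *
rep(-.0635,.0145,.186)
E
```

```text
frame xy [-63.9  14.3] go (array([-0.0004,  0.0002, -0.0003]), np.float64(0.0), 'tcp', array([0.4529, 0.3482, 0.1857]), 'yaw', np.float64(-2.198), 'j7', np.float64(1.6), 't', 21.2) grip 0.0 0.09315304880146869 F [ 0.1 -0.8  0.1]
```

Request:
carry_out(moves=[[-0.001,0,0,0,0],[-0.001,0,0,0,0],[-0.002,0,0,0,0],[-0.002,0,0,0,0],[-0.003,0,0,0,0],[-0.003,0,0,0,0],[-0.003,0,0,0,0],[-0.003,0,0,0,0]])

```text
clock: 22.05
tcp_pos: [0.4535, 0.3489, 0.1852]
orientation: [1.424, -2.795, 0.004]
contact_force: [-5.7, -7.6, 6.5]
grip_width: 0.0
gripper_force: 4.5
```

```bash
python3 - <<'E'
from h import *
rep(-.0635,.0145,.186)
E
```

```text
frame xy [-63.   14.2] go (array([ 0.0005,  0.0003, -0.0008]), np.float64(-0.0), 'tcp', array([0.4535, 0.3489, 0.1852]), 'yaw', np.float64(-2.199), 'j7', np.float64(1.6), 't', 22.1) grip 0.0 4.452962586656213 F [-5.7 -7.6  6.5]
```

Request:
carry_out(moves=[[0.02,0,0,0,0],[0.04,0,0,0,0],[0.04,0,-0.05,0,0.036],[0.04,0,-0.1,0,0.036],[0.04,0,-0.13,0,0.036],[0.04,0,-0.13,0,0.036],[0.04,0,-0.13,0,0.036],[0.04,0,-0.13,0,0.036]])

```text
clock: 22.85
tcp_pos: [0.4308, 0.3179, 0.3145]
orientation: [1.427, -2.797, 0.001]
contact_force: [-0.4, 0.1, -1.1]
grip_width: 0.0361
gripper_force: 0.0
```

```bash
python3 - <<'E'
from h import *
print(togo((.502,.1302),np.pi,.275))
E
```

```text
(array([ 0.11  , -0.1679,  0.0396]), np.float64(0.943), 'tcp', array([0.4308, 0.3179, 0.3145]), 'yaw', np.float64(-2.198), 'j7', np.float64(1.66), 't', 22.9)
```

Request:
carry_out(moves=[[0.11,-0.168,0,0.943,0.036],[0.11,-0.168,0,0.943,0.036],[0.11,-0.168,0,0.943,0.036],[0.11,-0.168,0,0.943,0.036],[0.11,-0.168,0,0.943,0.036],[0.11,-0.168,0.04,0.943,0.036],[0.11,-0.168,0.04,0.943,0.036],[0.11,-0.168,0.04,0.943,0.036]])

```text
clock: 23.65
tcp_pos: [0.5016, 0.1302, 0.2733]
orientation: [0.0, -3.137, 0.003]
contact_force: [-0.2, -0.4, -0.6]
grip_width: 0.0357
gripper_force: 0.0
```

```bash
python3 - <<'E'
from h import *
C=cal('wrist');np.savez('w5.npz',K=C[0],R=C[1],t=C[2])
im=r.grab_frame('wrist').astype(int);cv2.imwrite('pics/raw_w5.png',im[:,:,::-1])
print(togo((.502,.1302),np.pi,.192))
p,R,o=state()
# rows across the plate: bright-tan top between fingers; expected pixels of plate top corners
for q in[(.4855,.135),(.4855,.125),(.53,.135),(.53,.125)]:print(w2p(C,[*q,.05]).round(1))
for row in(225,250,275): print(row,' '.join(f'{a[0]},{a[2]}' for a in im[row,285:340:3]))
print([f'{k}:{im[k,312].tolist()}' for k in range(170,232,4)])
E
```

```text
(array([-0.0001, -0.0002,  0.0822]), np.float64(0.002), 'tcp', array([0.5021, 0.1305, 0.2742]), 'yaw', np.float64(-3.14), 'j7', np.float64(1.22), 't', 23.7)
[321.6 199.4]
[304.5 199.4]
[321.2 268.9]
[305.  268.9]
225 149,159 150,160 150,159 149,160 150,161 150,161 149,160 133,120 133,120 131,119 132,123 132,121 147,151 151,161 149,159 152,162 151,161 149,157 151,161
250 146,158 148,159 148,158 148,157 147,158 149,159 150,159 129,119 126,114 126,116 124,115 126,113 148,157 149,159 151,161 150,159 149,162 152,163 150,159
275 146,158 146,157 151,159 147,155 148,158 149,157 144,149 120,112 121,112 122,112 124,112 122,111 148,158 149,157 150,158 147,159 149,158 151,161 151,160
['170:[149, 153, 158]', '174:[149, 153, 158]', '178:[147, 152, 157]', '182:[49, 50, 48]', '186:[50, 48, 49]', '190:[49, 48, 51]', '194:[46, 47, 47]', '198:[60, 57, 58]', '202:[143, 135, 129]', '206:[130, 124, 120]', '210:[133, 126, 120]', '214:[132, 124, 120]', '218:[133, 126, 122]', '222:[134, 126, 121]', '226:[132, 126, 121]', '230:[131, 125, 120]'][ WARN:0@0.368] global loadsave.cpp:1063 imwrite_ Unsupported depth image for selected encoder is fallbacked to CV_8U.
```

The plate top spans columns 305–320 with the tail edge at row 199, exactly as predicted. Gripping.

Request:
carry_out(moves=[[0,0,0.04,0,0.036],[0,0,0.07,0,0.036],[0,0,0.082,0,0.036],[0,0,0.082,0,0.036],[0,0,0.082,0,0.036],[0,0,0.082,0,0.0],[0,0,0.082,0,0.0],[0,0,0.082,0,0.0]], force=50)

```text
clock: 24.5
tcp_pos: [0.5031, 0.1307, 0.195]
orientation: [-0.0, 3.139, 0.001]
contact_force: [-1.9, -0.1, 7.4]
grip_width: 0.0094
gripper_force: 49.4
```

Request:
carry_out(moves=[[0,0,0,0,0.0],[0,0,0,0,0.0],[0,0,0,0,0.0],[0,0,-0.02,0,0.0],[0,0,-0.05,0,0.0],[0,0,-0.08,0,0.0],[0,0,-0.11,0,0.0],[0,0,-0.11,0,0.0]])

```text
clock: 25.3
tcp_pos: [0.5039, 0.1308, 0.308]
orientation: [0.0, 3.134, 0.005]
contact_force: [-0.1, 0.3, -0.3]
grip_width: 0.0093
gripper_force: 48.7
```

```bash
python3 - <<'E'
from h import *
rep(-.14,-.001,.213)
E
```

```text
frame xy [-209.9 -154.6] go (array([0.084 , 0.1465, 0.0948]), np.float64(-0.943), 'tcp', array([0.5039, 0.1308, 0.308 ]), 'yaw', np.float64(3.142), 'j7', np.float64(1.22), 't', 25.3) grip 0.0093 48.72944891452789 F [-0.1  0.3 -0.3]
```

Request:
carry_out(moves=[[0.084,0.1465,0,-0.943,0.0],[0.084,0.1465,0,-0.943,0.0],[0.084,0.1465,0,-0.943,0.0],[0.084,0.1465,0,-0.943,0.0],[0.084,0.1465,0,-0.943,0.0],[0.084,0.1465,0.04,-0.943,0.0],[0.084,0.1465,0.08,-0.943,0.0],[0.084,0.1465,0.095,-0.943,0.0]])

```text
clock: 26.1
tcp_pos: [0.417, 0.2758, 0.2054]
orientation: [1.427, -2.793, 0.001]
contact_force: [-0.5, -1.2, -1.8]
grip_width: 0.0097
gripper_force: 48.8
```

Request:
carry_out(moves=[[0,0,0,0,0.0],[0,0,0,0,0.0],[0,0,0,0,0.0],[0,0,0,0,0.0],[0,0,0,0,0.0],[0,0,0,0,0.0],[0,0,0,0,0.0],[0,0,0,0,0.0]])

```text
clock: 26.9
tcp_pos: [0.4185, 0.2769, 0.2088]
orientation: [-1.427, 2.799, 0.0]
contact_force: [-0.5, 0.1, -0.8]
grip_width: 0.009
gripper_force: 48.9
```

```bash
python3 - <<'E'
from h import *
rep(-.068,-.001,.1965)
save('top','t5.png',crop=(270,130,400,250),s=5)
E
```

```text
frame xy [-141.8    0.3] go (array([-0.0738, -0.0013,  0.0123]), np.float64(0.0), 'tcp', array([0.4185, 0.2769, 0.2088]), 'yaw', np.float64(-2.198), 'j7', np.float64(1.66), 't', 26.9) grip 0.009 48.8536137342453 F [-0.5  0.1 -0.8]
```

View pics/t5.png

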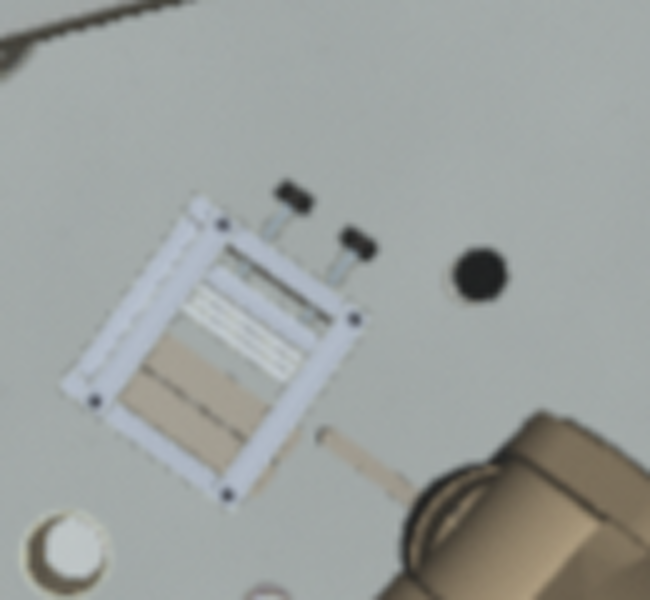

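The slot is open: pack face edge (185,310)–(285,380), second plate edge (170,335)–(270,403), thin plate front at (324,434). I'll check the midline numerically.

```bash
python3 - <<'E'
from h import *
C=cal('top');f=lambda u,v,z:p2w(C,270+u/5,130+v/5,z)[:2]
d=np.mean([f(*q,.064) for q in[(223,224),(355,320),(228,494),(95,401)]],0);print('dots c',infr(d)*1e3)
for n,u,v,z in[('pack',185,310,.05),('pack',285,380,.05),('pl2',170,335,.05),('pl2',270,403,.05),('thin',324,434,.063),('thin',405,491,.063),('joint',145,369,.05),('joint',240,438,.05)]:print(n,((infr(f(u,v,z))-infr(d))*1e3).round(1))
im=cv2.imread('pics/raw_t5.png').astype(int)
# profile along frame y at x=-10 and x=10, and thin at x=-85 
for x,z in((-.015,.05),(.015,.05),(-.085,.063)):
    print(x,[(k,*im[tuple(np.rint(w2p(C,[*(fr(x,k/1e3)+d-c0),z])[::-1]).astype(int))][[0,2]]) for k in range(-14,16,2)])
E
```

```text
dots c [-1.06978901  0.25392424]
pack [30.7 -8.4]
pack [-29.5  -9.2]
pl2 [29.5  6. ]
pl2 [-30.2   4.4]
thin [-60.1   1.3]
thin [-108.3    0.8]
joint [29.7 26.8]
joint [-28.2  27. ]
-0.015 [(-14, np.int64(188), np.int64(184)), (-12, np.int64(195), np.int64(188)), (-10, np.int64(198), np.int64(187)), (-8, np.int64(182), np.int64(175)), (-6, np.int64(164), np.int64(159)), (-4, np.int64(164), np.int64(159)), (-2, np.int64(167), np.int64(161)), (0, np.int64(168), np.int64(162)), (2, np.int64(168), np.int64(162)), (4, np.int64(162), np.int64(162)), (6, np.int64(153), np.int64(163)), (8, np.int64(149), np.int64(163)), (10, np.int64(146), np.int64(162)), (12, np.int64(147), np.int64(163)), (14, np.int64(147), np.int64(163))]
0.015 [(-14, np.int64(194), np.int64(183)), (-12, np.int64(199), np.int64(187)), (-10, np.int64(199), np.int64(187)), (-8, np.int64(179), np.int64(171)), (-6, np.int64(179), np.int64(171)), (-4, np.int64(166), np.int64(161)), (-2, np.int64(168), np.int64(162)), (0, np.int64(168), np.int64(162)), (2, np.int64(167), np.int64(162)), (4, np.int64(159), np.int64(162)), (6, np.int64(159), np.int64(162)), (8, np.int64(149), np.int64(164)), (10, np.int64(147), np.int64(163)), (12, np.int64(147), np.int64(164)), (14, np.int64(147), np.int64(164))]
-0.085 [(-14, np.int64(167), np.int64(161)), (-12, np.int64(167), np.int64(161)), (-10, np.int64(166), np.int64(161)), (-8, np.int64(166), np.int64(161)), (-6, np.int64(166), np.int64(161)), (-4, np.int64(153), np.int64(160)), (-2, np.int64(146), np.int64(160)), (0, np.int64(143), np.int64(160)), (2, np.int64(143), np.int64(159)), (4, np.int64(148), np.int64(156)), (6, np.int64(148), np.int64(156)), (8, np.int64(165), np.int64(160)), (10, np.int64(168), np.int64(162)), (12, np.int64(168), np.int64(162)), (14, np.int64(167), np.int64(160))]
```

Request:
carry_out(moves=[[0,-0.0025,0.006,0,0],[0,-0.0025,0.012,0,0],[0,-0.0025,0.012,0,0],[-0.008,-0.0025,0.012,0,0],[-0.016,-0.0025,0.012,0,0],[-0.022,-0.0025,0.012,0,0],[-0.028,-0.0025,0.012,0,0],[-0.028,-0.0025,0.012,0,0]])

```text
clock: 27.75
tcp_pos: [0.4375, 0.2992, 0.1969]
orientation: [-1.427, 2.797, 0.001]
contact_force: [-0.4, -0.1, -1.1]
grip_width: 0.0093
gripper_force: 48.9
```

```bash
python3 - <<'E'
from h import *
rep(-.068,-.002,.1955)
E
```

```text
frame xy [-112.6   -2. ] go (array([-0.0446, -0.    ,  0.0014]), np.float64(0.001), 'tcp', array([0.4375, 0.2992, 0.1969]), 'yaw', np.float64(-2.198), 'j7', np.float64(1.65), 't', 27.8) grip 0.0093 48.924928307533264 F [-0.4 -0.1 -1.1]
```

Request:
carry_out(moves=[[-0.008,0,0,0,0],[-0.016,0,0,0,0],[-0.024,0,0,0,0],[-0.032,0,0,0,0],[-0.039,0,0,0,0],[-0.044,0,0,0,0],[-0.044,0,0.001,0,0],[-0.044,0,0.001,0,0]])

```text
clock: 28.55
tcp_pos: [0.4626, 0.3336, 0.1954]
orientation: [1.427, -2.798, 0.0]
contact_force: [-0.9, -0.5, -1.2]
grip_width: 0.009
gripper_force: 48.9
```

```bash
python3 - <<'E'
from h import *
rep(-.115,-.002,.186)
E
```

```text
frame xy [-70.   -2.1] go (array([0.045 , 0.0001, 0.0095]), np.float64(0.0), 'tcp', array([0.4626, 0.3336, 0.1954]), 'yaw', np.float64(-2.198), 'j7', np.float64(1.64), 't', 28.6) grip 0.009 48.92994046211243 F [-0.9 -0.5 -1.2]
```

Request:
carry_out(moves=[[0,0,0.001,0,0],[0,0,0.001,0,0.028],[0,0,0.001,0,0.028],[0,0,0.001,0,0.028],[0,0,-0.03,0,0.028],[0,0,-0.065,0,0.028],[0.03,0,-0.065,0,0.0],[0.045,0,-0.065,0,0.0]])

```text
clock: 29.35
tcp_pos: [0.4358, 0.2962, 0.2616]
orientation: [-1.426, 2.798, -0.0]
contact_force: [-0.6, -0.8, -1.0]
grip_width: 0.0008
gripper_force: 0.0
```

Request:
carry_out(moves=[[0,0,0,0,0.0],[0,0,0,0,0.0],[0,0,0.03,0,0.0],[0,0,0.055,0,0.0],[0,0,0.073,0,0.0],[0,0,0.073,0,0.0],[-0.005,0,0.073,0,0.0],[-0.01,0,0.073,0,0.0]])

```text
clock: 30.15
tcp_pos: [0.443, 0.3065, 0.1887]
orientation: [-1.426, 2.797, 0.001]
contact_force: [1.0, 0.0, -0.5]
grip_width: -0.0001
gripper_force: 0.0
```

```bash
python3 - <<'E'
from h import *
rep(-.0635,-.002,.186)
E
```

```text
frame xy [-103.4   -2.2] go (array([-0.0399,  0.0002,  0.0028]), np.float64(0.0), 'tcp', array([0.443 , 0.3065, 0.1887]), 'yaw', np.float64(-2.198), 'j7', np.float64(1.64), 't', 30.1) grip -0.0001 0.0 F [ 1.   0.  -0.5]
```

Request:
carry_out(moves=[[-0.006,0,0.002,0,0],[-0.012,0,0.002,0,0],[-0.018,0,0.002,0,0],[-0.024,0,0.002,0,0],[-0.029,0,0.002,0,0],[-0.033,0,0.002,0,0],[-0.035,0,0.002,0,0],[-0.037,0,0.002,0,0]])

```text
clock: 30.95
tcp_pos: [0.464, 0.3354, 0.1856]
orientation: [1.427, -2.798, 0.0]
contact_force: [-0.6, -0.7, 1.0]
grip_width: -0.0003
gripper_force: 0.4
```

Request:
carry_out(moves=[[-0.001,0,0,0,0],[-0.001,0,0,0,0],[-0.002,0,0,0,0],[-0.002,0,0,0,0],[-0.003,0,0,0,0],[-0.003,0,0,0,0],[-0.004,0,0,0,0],[-0.004,0,0,0,0]])

```text
clock: 31.75
tcp_pos: [0.4663, 0.3386, 0.1857]
orientation: [1.427, -2.799, 0.0]
contact_force: [-0.9, -1.2, 0.9]
grip_width: 0.0
gripper_force: 0.4
```

Request:
carry_out(moves=[[-0.001,0,0,0,0],[-0.001,0,0,0,0],[-0.002,0,0,0,0],[-0.002,0,0,0,0],[-0.003,0,0,0,0],[-0.003,0,0,0,0],[-0.003,0,0,0,0],[-0.003,0,0,0,0]])

```text
clock: 32.55
tcp_pos: [0.4669, 0.3393, 0.1852]
orientation: [1.424, -2.794, 0.004]
contact_force: [-6.0, -7.4, 6.6]
grip_width: -0.0001
gripper_force: 4.8
```

```bash
python3 - <<'E'
from h import *
rep(-.0635,-.002,.186)
E
```

```text
frame xy [-62.9  -2.3] go (array([ 0.0006,  0.0003, -0.0008]), np.float64(-0.0), 'tcp', array([0.4669, 0.3393, 0.1852]), 'yaw', np.float64(-2.199), 'j7', np.float64(1.63), 't', 32.5) grip -0.0001 4.7524774668272585 F [-6.  -7.4  6.6]
```

The thin plate is home too. One final nudge across both thick plates' tails makes sure they're seated, then I'll retreat.

Request:
carry_out(moves=[[0.015,0,0,0,0],[0.015,0.028,0,0,0],[0.015,0.028,0,0,0],[0.01,0.028,0,0,0],[0.006,0.028,0,0,0],[0.003,0.028,0,0,0],[0.002,0.028,0,0,0],[0.001,0.028,0,0,0]])

```text
clock: 33.35
tcp_pos: [0.4446, 0.3551, 0.1852]
orientation: [1.424, -2.796, 0.003]
contact_force: [-5.3, -6.4, 5.8]
grip_width: -0.0
gripper_force: 4.1
```

Request:
carry_out(moves=[[-0.001,0,0,0,0],[-0.001,0,0,0,0],[-0.001,0,0,0,0],[-0.001,0,0,0,0],[-0.001,0,0,0,0],[-0.001,0,0,0,0],[-0.001,0,0,0,0],[-0.001,0,0,0,0]])

```text
clock: 34.15
tcp_pos: [0.4448, 0.3553, 0.1851]
orientation: [1.423, -2.795, 0.004]
contact_force: [-4.8, -6.8, 6.4]
grip_width: 0.0002
gripper_force: 4.3
```

Request:
carry_out(moves=[[0.02,0,0,0,0],[0.05,0,0,0,0],[0.05,0,-0.05,0,0],[0.05,0,-0.1,0,0],[0.05,0,-0.15,0,0],[0.03,-0.05,-0.15,0,0],[0.03,-0.1,-0.15,0,0],[0.03,-0.15,-0.15,0,0]])

```text
clock: 34.95
tcp_pos: [0.5482, 0.2468, 0.3369]
orientation: [-1.428, 2.795, 0.0]
contact_force: [-0.3, 0.8, 0.3]
grip_width: -0.0003
gripper_force: 0.0
```

```bash
python3 - <<'E'
from h import *
save('top','t6.png');im=cv2.imread('pics/raw_t6.png').astype(int);C=cal('top')
o=np.array([-.001,.0003])
for y in(.036,.0145,-.002):
    print(y,[(k,*im[tuple(np.rint(w2p(C,[*fr(o[0]+k/1e3,o[1]+y),.05])[::-1]).astype(int))][[0,2]]) for k in range(-66,-42,2)])
print([(k,*im[tuple(np.rint(w2p(C,[*fr(o[0],o[1]+k/1e3),.05])[::-1]).astype(int))][[0,2]]) for k in range(-14,50,2)])
a=cv2.imread('pics/raw_t1.png').astype(int)
for n,q,z in[('vb',(.5424,.2658),.056),('va',(.3763,.372),.056),('fl',(.436,.128),.075),('beaker',(.4,.46),.05)]:
    u,v=np.rint(w2p(C,[*q,z])).astype(int);s=np.s_[v-14:v+15,u-14:u+15];print(n,abs(a[s]-im[s]).mean().round(1))
E
```

```text
0.036 [(-66, np.int64(164), np.int64(159)), (-64, np.int64(164), np.int64(159)), (-62, np.int64(163), np.int64(157)), (-60, np.int64(164), np.int64(158)), (-58, np.int64(164), np.int64(158)), (-56, np.int64(165), np.int64(159)), (-54, np.int64(163), np.int64(159)), (-52, np.int64(159), np.int64(158)), (-50, np.int64(149), np.int64(158)), (-48, np.int64(145), np.int64(156)), (-46, np.int64(145), np.int64(156)), (-44, np.int64(186), np.int64(171))]
0.0145 [(-66, np.int64(165), np.int64(159)), (-64, np.int64(165), np.int64(159)), (-62, np.int64(164), np.int64(158)), (-60, np.int64(164), np.int64(159)), (-58, np.int64(164), np.int64(159)), (-56, np.int64(164), np.int64(158)), (-54, np.int64(162), np.int64(158)), (-52, np.int64(159), np.int64(159)), (-50, np.int64(149), np.int64(158)), (-48, np.int64(146), np.int64(156)), (-46, np.int64(146), np.int64(156)), (-44, np.int64(186), np.int64(171))]
-0.002 [(-66, np.int64(164), np.int64(158)), (-64, np.int64(164), np.int64(158)), (-62, np.int64(165), np.int64(159)), (-60, np.int64(164), np.int64(157)), (-58, np.int64(163), np.int64(158)), (-56
[... 739 characters left out ...]
), np.int64(160)), (14, np.int64(143), np.int64(160)), (16, np.int64(143), np.int64(160)), (18, np.int64(145), np.int64(161)), (20, np.int64(143), np.int64(159)), (22, np.int64(143), np.int64(159)), (24, np.int64(129), np.int64(140)), (26, np.int64(122), np.int64(135)), (28, np.int64(137), np.int64(151)), (30, np.int64(144), np.int64(160)), (32, np.int64(145), np.int64(161)), (34, np.int64(144), np.int64(160)), (36, np.int64(145), np.int64(161)), (38, np.int64(145), np.int64(161)), (40, np.int64(145), np.int64(161)), (42, np.int64(144), np.int64(160)), (44, np.int64(144), np.int64(160)), (46, np.int64(138), np.int64(148)), (48, np.int64(163), np.int64(156))]
vb 45.7
va 7.6
fl 37.1
beaker 7.4
```

```bash
python3 - <<'E'
from h import *
C=cal('top');a,b=[cv2.cvtColor(cv2.imread(f'pics/raw_{n}.png'),cv2.COLOR_BGR2GRAY) for n in('t1','t6')]
for n,q in[('va',(.3763,.372)),('beaker',(.4,.46)),('vb',(.5424,.2658)),('flask',(.436,.128))]:
    u,v=np.rint(w2p(C,[*q,.05])).astype(int);t=a[v-12:v+13,u-12:u+13];m=cv2.matchTemplate(b[v-24:v+25,u-24:u+25],t,cv2.TM_CCOEFF_NORMED);_,s,_,l=cv2.minMaxLoc(m);print(n,round(s,3),np.array(l)-12)
E
```

```text
va 0.998 [0 0]
beaker 1.0 [0 0]
vb 0.495 [0 0]
flask 0.585 [12  8]
```

Vial_a and the beaker are unmoved. The arm hides vial_b and the flask, so I'll swing it clear and check.

Request:
carry_out(moves=[[0,0.05,-0.03,0,0],[0,0.1,-0.05,0,0],[0,0.15,-0.05,0,0],[0,0.2,-0.05,0,0],[0,0.25,-0.05,0,0],[0,0.3,-0.05,0,0],[0,0.35,-0.05,0,0],[0,0.35,-0.05,0,0]])

```text
clock: 35.8
tcp_pos: [0.2575, 0.4562, 0.3863]
orientation: [-1.439, 2.793, 0.006]
contact_force: [0.2, -0.4, 0.4]
grip_width: -0.0003
gripper_force: 0.0
```

```bash
python3 - <<'E'
from h import *
save('top','t7.png')
C=cal('top');a,b=[cv2.cvtColor(cv2.imread(f'pics/raw_{n}.png'),cv2.COLOR_BGR2GRAY) for n in('t1','t7')]
for n,q in[('tape',(.65,.13)),('vb',(.5424,.2658)),('flask',(.436,.128))]:
    u,v=np.rint(w2p(C,[*q,.05])).astype(int);t=a[v-12:v+13,u-12:u+13];m=cv2.matchTemplate(b[v-24:v+25,u-24:u+25],t,cv2.TM_CCOEFF_NORMED);_,s,_,l=cv2.minMaxLoc(m);print(n,round(s,3),np.array(l)-12)
E
```

```text
tape 1.0 [0 0]
vb 0.948 [0 0]
flask 0.998 [0 0]
```

```bash
python3 -c "
from bench import r
print(r.hand_in())"
```

```text
the job is handed in; nothing more can be done
None
```

The job is handed in after about 36 s: all three spacer plates are in the roughly 54 mm gap, each pushed against the end stop, and image checks show the vials, flask, beaker and tape roll unmoved.

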